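# Hold the dust collector's hatch open at the set pointer

## Task

Hold the filter hatch of the dust collector open for inspection: turn its captive wing nut a quarter turn anticlockwise (seen from above), to its stop or nearly, so that the strap is clear of the hatch, then lift the hatch by its bar handle until it lies in line with the pointer arm beside it. Finish while still holding it there, motionless, with the gripper on the handle: do not let go, the hatch would fall shut. Leave the pointer as it is set and do not disturb the loose things round about.

Things in the scene. Friction and masses are not known exactly. Their poses are not given: they have to be found in the camera images.
- housing: dust collector: grey steel box 190 (x) x 270 (y) x 85 mm high, fixed to the bench, hollow under its hatch. Origin: centre of its underside; x points away from the robot (to hinge and hose spigot), y left, z up; turned up to 0.25 rad either way. A fixed graduated metal arc stands on its left deck, 100 mm left of the centre line, up to 225 mm above the bench.
- hinge (a point): the middle of the hatch's hinge axis: 80 mm behind the housing's centre, 4 mm above its top (89 mm above the bench). The axis runs along the housing's y.
- hatch (a joint): hatch angle, rad: 0 = shut (level), grows as its front edge is lifted, stop at 1.45. Steel plate 150 mm wide (y), 5 mm thick, reaching 175 mm from the hinge axis to the front; about 0.4 kg, moves freely, falls shut if let go. Held shut while the wing nut's strap lies over its edge (nut below about 1.1 rad).
- handle (a point): middle of the hatch's handle: round bar, 10 mm thick, 100 mm long, parallel to the hinge axis, 225 mm from it and level with it when shut (89 mm above the bench); carried by an 8 mm rod at each end, leaving a 45 mm gap to the hatch edge and box front. Moves with the hatch; x axis from bar to hinge. The bar may turn between the fingers.
- pointer (a joint): angle to which the pointer is set, rad, about the same axis and counted the same way as the hatch's: the hatch lies in line with it when the two values are equal. It stays where it is set (stiff), between 0.6 and 1.05.
- pointer_tip (a point): tip of the pointer: thin dark straight arm (7 mm high), 90 mm left of the hatch's centre line (15 mm beside its edge), sloping up from the hinge axis towards the robot in front of the graduated arc; tip 125 mm from the axis; its x axis runs along the arm, from tip to axis.
- wingnut (a joint): angle of the captive wing nut and its strap about the vertical, rad: near 0 (start 0 to 0.25) the strap lies over the hatch's right edge; grows anticlockwise seen from above; stop at 1.6, strap pointing to the robot, clear of the hatch. Stays where left; takes about 0.1 N m; does not rise as it turns.
- nut_grip (a point): grip point on the wing nut's axis, 36 mm above the housing's top (121 mm above the bench), 30 mm before and 103 mm right of the housing's centre. Wings: one upright brass blade 9 mm thick, 46 mm long, 18 to 45 mm above the top, over a 16 mm wide strap (its top at 12 mm). y axis along blade and strap (= housing's y at joint value 0), x across the blade.
- wax_tin: bystander: round flat tin, 67 mm across, 44 mm high, left of the housing; origin at its base centre.
- stone_sample: bystander: rough stone block 44 x 64 x 28 mm, right of the housing; origin at its base centre.
- rubbing_stone: bystander: small grey oblong stone 26 x 68 x 22 mm, at the front left; origin at its base centre.
- carpenter_pencil: bystander: pencil 168 mm long, 10 mm high, lying on the bench in front of the housing, near or under the handle; origin at its underside centre.
- umber_jar: bystander: small lidded jar 48 mm across, 66 mm high, at the back right; origin at its base centre.

How it is judged:
By the outcome, as a careful person would: the job done as asked, in the order asked, and still so for the second after the job is handed in, while the arm keeps its last pose, push and grip.
It also fails if it takes over 45 s, if anything falls off the work surface, if the arm or the gripper's body presses on something with over 40 N, if the wrist force passes 120 N, or if a joint passes its speed limit or range.

## Robot

A 6-joint arm with a two-finger parallel gripper is mounted at the origin on a cart in front of the work surface, level with it; the furniture and walls round the work are solid. World frame = base frame: x ahead of the robot, y to its left, z up, the work surface at z = 0. Lengths are in m, angles in rad, forces in N, time in s.
With the tool pointing down it reaches from about 0.35 to 0.775 m from the base axis. Payload 7.3 kg.
Tool frame: the origin (TCP) lies at the very end of the fingers, on their centre line; the grasp point (between the pads) lies 19 mm behind it; z points along the fingers, y is the line along which they close (so a half turn about z gives the same grasp; the last joint's range is limited). The gripper opens to 92 mm and grips with 3 to 60 N. Pads are 19 mm wide; open, the fingers measure 130 mm over their backs; the gripper's body (75 mm by 190 mm) begins 47 mm behind the grasp point.
Start: joints at [0.984, 0.342, 1.524, -0, 1.275, -0.146], TCP at [0.224, 0.475, 0.227] pointing down, gripper open.
Joint ranges: [-2.53, 2.53], [-0.77, 2.02], [0.04, 2.7], [-1, 4.14], [0.28, 2.66], [-3.11, 3.11]. Speed limits (rad/s): [2.57, 2.57, 3.14, 3.14, 3.14, 3.14].

## Interface

Orientations are given as [roll, pitch, yaw] about the fixed x, y, z axes, in that order (R = Rz(yaw) Ry(pitch) Rx(roll)).
In Python, from cell import robot gives the robot as it stands.
- The arm moves only by the tool apply_moves, never from a script. Its argument "motion" is text: rows parted by semicolons, each of 7 numbers parted by spaces: the opening in per cent of the stroke, from 0 (shut) to 100 (fully open), then the shift along the tool's x, y, z in cm, then the turn, a rotation vector about the tool's x, y, z in rad. A call has 1 to 20 rows; each row shifts and turns the commanded pose from where the row before left it, along the tool's axes as they then stand; what a row does not reach is not made up. A row lasts 1/8 s, in which the tool goes at most 62.5 mm and 10.7 degrees, less where a joint would pass 70% of its speed; a pose out of reach is approached as far as the arm can. A call with a gripper value outside its range is refused whole. The fingers move at their own pace and stop on an object; "force" is the grip in N (left out, the last holds). Time passes only in rows, so rows that do not move let the fingers close. It gives the time, the measured TCP pose, the force, the opening and the grip force at its end, in the units of the state.
- robot.observe(): the state, without advancing time (a new reading comes with each control period).
- robot.read_camera(name): name is "side" or "top"; returns a dict with "img" (384x512x3 uint8, red, green, blue), "fovy" (degrees; the focal length in pixels is half the picture's height over the tangent of half this angle, whatever the lens; pixels are square), "cx", "cy" (the principal point, pixels), "k1" (the pictures are not rectified: a ray, as slopes to the right and down, at radius r is drawn at 1 + k1 r^2 times it, then the intrinsics apply), "R" (3x3) and "t" (3): a world point X has camera coordinates R X + t. Camera axes: x right, y down, z forward; pixel columns grow to the right and rows downward; lengths in m; the calibration is good to about 2 mm. A picture is of the moment at which its call begins. There is no depth.
- robot.hand_in(): hands the job in; it is judged then, once.
Trained networks look in a picture, given as the dict that the camera call returned (one of the last four; its "shot" number tells which), for a name from the list of things; names that differ only in an ending like _2 or _b are one class to them, and where a whole thing is asked for, a point or a joint stands for the part that bears it (a point fixed in the world has none). Each returns a list of dicts, best first, with "score" (0 to 1); they miss things now and then, are a little off and sometimes report something else, mostly with a low value. They report only what shows in the picture. A call takes as long as a camera call.
- robot.search_frame(target, picture): "centre" ([x, y, z] in m, in world coordinates, good to about 4 mm: the middle of the surface that is visible of it).
- robot.trace(target, picture): "pixels" (384x512 bool, what is visible of it).
The state is a dict: "time": time; "qpos": joint angles; "qvel": joint speeds; "joint_efforts": joint torques, N m; "tool_pos": TCP position; "tool_rot": TCP orientation; "contact_force": force on the tool from outside, world axes, zero at the start; "torque": the same for the moment, N m; "opening": finger opening in m; "grip_force": force on a finger pad.
Only numpy, scipy, OpenCV 4.12 (cv2) and the standard library are available. Lean on these libraries where they do the work, as an engineer would, in place of code of your own. Each camera call takes 0.05 s, during which the arm holds its last target. There are 200 camera calls.

## Working session

There is one attempt and no reset: what is moved stays moved. The work goes in short steps, Python scripts to look and compute and a tool call to move; the robot and the scene stay as the last step left them, time stands still between calls to the robot, and variables do not carry over. Pictures are saved under pics/ and viewed, at most 10 in all, crops included, and the job is handed in when it is done.

Besides the shell and the picture viewer there is one more tool, called after "Request:" in YAML: its name, and indented under it one key for each argument. apply_moves: Moves the arm, as the interface text tells. Its arguments: {"type":"object","properties":{"motion":{"type":"string"},"force":{"type":"number"}},"required":["motion"]}

```bash
ls; mkdir -p pics; cat > h.py <<'E'
import numpy as np, cv2
from cell import robot
def K(p):
    f=p["img"].shape[0]/2/np.tan(np.radians(p["fovy"])/2); return f
def proj(p,X):
    c=np.asarray(X)@np.array(p["R"]).T+p["t"]; s=c[...,:2]/c[...,2:]
    r2=(s**2).sum(-1,keepdims=True); return s*(1+p["k1"]*r2)*K(p)+[p["cx"],p["cy"]]
def save(p,n): cv2.imwrite("pics/"+n,cv2.cvtColor(p["img"],cv2.COLOR_RGB2BGR))
E
python3 - <<'E'
from h import *
o=robot.observe(); print(o)
for n in("side","top"):
    p=robot.read_camera(n); save(p,n+"0.png"); print(n,p["fovy"],p["k1"],-np.array(p["R"]).T@p["t"])
    for t in("housing","hatch","handle","pointer","pointer_tip","wingnut","nut_grip","wax_tin","stone_sample","rubbing_stone","carpenter_pencil","umber_jar"):
        print(t,[(np.round(d["centre"],3).tolist(),round(d["score"],2)) for d in robot.search_frame(t,p)[:2]])
E
```

```text
pics
{'time': 0.0, 'qpos': array([ 9.83990906e-01,  3.42741606e-01,  1.52502028e+00, -1.21063603e-05,
        1.27539416e+00, -1.46016520e-01]), 'qvel': array([ 0.00103667,  0.00016756, -0.00121185,  0.00067673,  0.0010169 ,
        0.0006644 ]), 'joint_efforts': array([-1.62954784e-03, -4.31219566e+01, -2.44224733e+01,  7.16647971e-02,
        5.56956267e-02, -1.15626049e-04]), 'tool_pos': array([0.22375553, 0.47447874, 0.22603403]), 'tool_rot': array([-3.14004422e+00, -2.16016532e-04,  2.70080712e+00]), 'contact_force': array([0.25816358, 0.67423351, 0.41837393]), 'torque': array([0.01486235, 0.01941786, 0.00035995]), 'grip_force': 0.0, 'opening': 0.09185530256522041}
side 44.96489989666574 0.04303397638134799 [-0.14509098  1.11105291  0.64943004]
housing [([0.617, 0.153, 0.086], 0.78)]
hatch [([0.614, 0.053, 0.091], 0.84)]
handle [([0.61, 0.053, 0.089], 0.88)]
pointer [([0.658, 0.132, 0.124], 0.59)]
pointer_tip []
wingnut []
nut_grip []
wax_tin [([0.63, 0.248, 0.033], 0.85)]
stone_sample []
rubbing_stone [([0.45, 0.386, 0.02], 0.87)]
carpenter_pencil [([0.439, 0.106, 0.008], 0.49)]
umber_jar [([0.661, 0.136, 0.125], 0.29)]
top 43.91092971150696 -0.15243176771225422 [0.33401741 0.0033259  1.38651537]
housing [([0.592, 0.051, 0.093], 0.56), ([0.444, 0.102, 0.007], 0.27)]
hatch [([0.585, 0.056, 0.09], 0.83)]
handle [([0.581, 0.062, 0.092], 0.96)]
pointer [([0.672, 0.133, 0.123], 0.64), ([0.592, 0.052, 0.091], 0.62)]
pointer_tip [([0.671, 0.133, 0.118], 0.57), ([0.452, 0.375, 0.025], 0.42)]
wingnut [([0.547, -0.031, 0.114], 0.7), ([0.585, 0.059, 0.09], 0.33)]
nut_grip [([0.603, -0.149, 0.025], 0.67), ([0.553, -0.033, 0.109], 0.61)]
wax_tin [([0.641, 0.228, 0.042], 0.78)]
stone_sample [([0.6, -0.15, 0.026], 0.82)]
rubbing_stone [([0.591, 0.049, 0.09], 0.18)]
carpenter_pencil [([0.443, 0.103, 0.009], 0.49)]
umber_jar [([0.683, -0.326, 0.07], 0.63)]
```

View pics/side0.png

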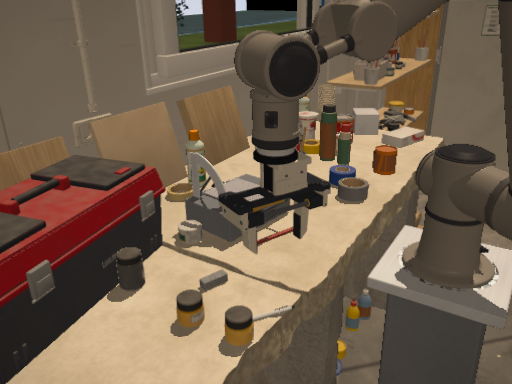

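View pics/top0.png

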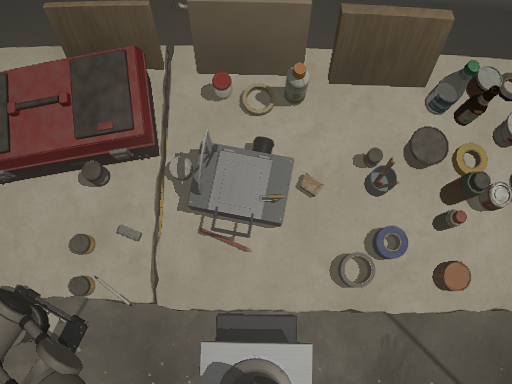

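The side view shows the housing around (255,205), partly hidden by the gripper, with the arc at (205,175). The top view shows the housing (190–293, 145–225), the nut at (272,198), the handle at (232,225) and the pencil at (225,240). I'll enlarge both.

```bash
python3 - <<'E'
from h import *
p=robot.read_camera("top"); q=robot.read_camera("side")
a=cv2.resize(p["img"][120:260,180:315],None,fx=4.25,fy=4.25,interpolation=cv2.INTER_CUBIC)
cv2.imwrite("pics/topc.png",a[...,::-1])
b=cv2.resize(q["img"][140:255,175:335],None,fx=5,fy=5,interpolation=cv2.INTER_CUBIC)
cv2.imwrite("pics/sidec.png",b[...,::-1])
import pickle; pickle.dump((p,q),open("pq.pkl","wb"))
for c in(p,q):
  for t in("hatch","handle","wingnut","pointer"):
    for d in robot.trace(t,c)[:1]:
        m=d["pixels"].astype(np.uint8); print(t,d["score"],m.sum(),cv2.minAreaRect(np.argwhere(m)[:,::-1].astype(np.float32)))
E
```

```text
hatch 0.82 3440 ((237.71153259277344, 194.4423065185547), (53.34358215332031, 80.99595642089844), 11.309932708740234)
handle 0.91 3282 ((237.46156311035156, 194.19229125976562), (53.1474723815918, 80.21149444580078), 11.309932708740234)
wingnut 0.46 79 ((271.5, 197.5), (21.0, 5.0), 0.0)
hatch 0.62 515 ((243.05255126953125, 192.3868865966797), (73.55725860595703, 25.24365234375), 15.461216926574707)
handle 0.78 574 ((243.29078674316406, 192.15023803710938), (70.07579803466797, 25.095369338989258), 17.020524978637695)
wingnut 0.25 456 ((190.0, 231.0), (22.0, 22.0), 90.0)
```

View pics/topc.png

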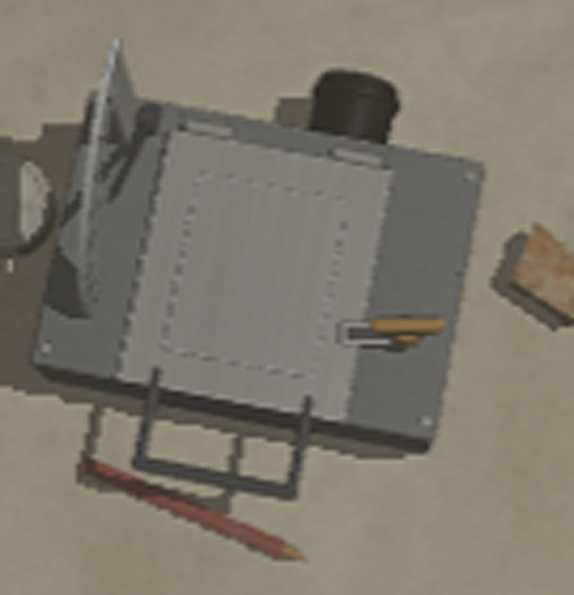

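View pics/sidec.png

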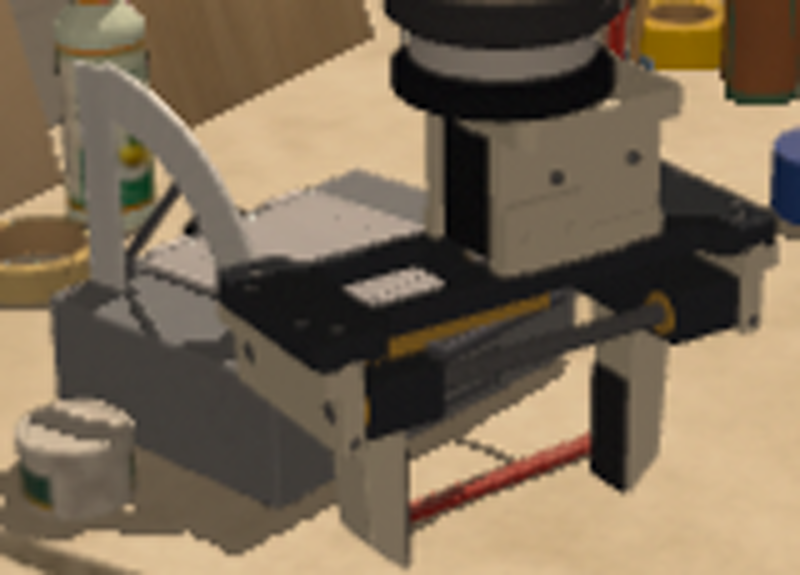

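The crops give me the housing and hatch corners, the handle ends at (137,463) and (295,493) in the top crop, the blade at about (408,327), the pencil just in front of the handle, and the pointer in both views. Next is a pose fit.

```bash
cat > fit.py <<'E'
from h import *; import pickle
from scipy.optimize import least_squares
p,q=pickle.load(open("pq.pkl","rb"))
T=lambda x,y:[(x+.5)/4.25-.5+180,(y+.5)/4.25-.5+120]
S=lambda x,y:[(x+.5)/5-.5+175,(y+.5)/5-.5+140]
obs=[(p,T(484,163),[95,-135,85]),(p,T(433,437),[-95,-135,85]),(p,T(37,362),[-95,135,85]),
(p,T(120,378),[-95,75,91.5]),(p,T(348,420),[-95,-75,91.5]),(p,T(139,463),[-145,46,89]),(p,T(293,491),[-145,-46,89]),
(q,S(275,505),[-95,135,0]),(q,S(55,292),[95,135,85])]
def W(v,X):
    c,s=np.cos(v[2]),np.sin(v[2]); X=np.asarray(X,float)/1000
    return np.stack([v[0]+c*X[...,0]-s*X[...,1],v[1]+s*X[...,0]+c*X[...,1],X[...,2]],-1)
E
python3 - <<'E'
from fit import *
r=least_squares(lambda v:np.concatenate([proj(c,W(v,X))-u for c,u,X in obs]),[.6,.05,-.16],loss="soft_l1")
v=r.x; print(v); print(np.round(r.fun.reshape(-1,2) if r.fun.size==18 else r.fun,1))
np.save("v.npy",v)
print("nut",W(v,[-30,-103,121]),"handle",W(v,[-145,0,89]))
# blade in top
for a in(0,.1,.2,.3):
    d=np.array([-np.sin(a),np.cos(a)])*23
    print(a,[((proj(p,W(v,[-30+s*d[0],-103+s*d[1],130]))-[180,120])*4.25).round() for s in(1,-1)])
for th in np.arange(.6,1.06,.09):
    P=lambda r:W(v,[80-r*np.cos(th),90,89+r*np.sin(th)])
    print(round(th,2),[((proj(p,P(r))-[180,120])*4.25).round() for r in(0,125)],[((proj(q,P(r))-[175,140])*5).round() for r in(0,125)])
o=robot.observe();print(o["time"])
E
```

```text
[ 0.59911114  0.0492098  -0.17032051]
[[ 1.4 -0.6]
 [ 1.2  0.8]
 [-1.6 -0.2]
 [-0.2 -0.2]
 [-0.2  0.4]
 [ 2.  -0.2]
 [-1.2 -0.3]
 [ 1.3  3.2]
 [-1.1  0.1]]
nut [ 0.55208691 -0.04721489  0.121     ] handle [0.45620922 0.07378705 0.089     ]
0 [array([374., 314.]), array([445., 327.])]
0.1 [array([373., 317.]), array([446., 324.])]
0.2 [array([373., 321.]), array([446., 320.])]
0.3 [array([373., 324.]), array([446., 317.])]
0.6 [array([152., 116.]), array([108., 243.])] [array([121., 268.]), array([234., 200.])]
0.69 [array([152., 116.]), array([108., 229.])] [array([121., 268.]), array([225., 182.])]
0.78 [array([152., 116.]), array([110., 214.])] [array([121., 268.]), array([215., 166.])]
0.87 [array([152., 116.]), array([111., 199.])] [array([121., 268.]), array([205., 150.])]
0.96 [array([152., 116.]), array([113., 182.])] [array([121., 268.]), array([193., 135.])]
1.05 [array([152., 116.]), array([115., 165.])] [array([121., 268.]), array([181., 121.])]
1.8
```

Request:
apply_moves:
  motion: "100 0 0 -4 0 0 0;100 0 0 -4 0 0 0;50 -4.3 -2.77 0 0 0 0;50 -4.3 -2.77 0 0 0 0;50 -4.3 -2.77 0 0 0 0;50 -4.3 -2.77 0 0 0 0;50 -4.3 -2.77 0 0 0 0;50 -4.3 -2.77 0 0 0 0;50 -4.3 -2.77 0 0 0 0;50 -4.3 -2.77 0 0 0 0;50 -4.3 -2.77 0 0 0 0;50 -4.3 -2.77 0 0 0 0;50 -4.3 -2.77 0 0 0 0;50 -4.3 -2.77 0 0 0 0;50 0 0 0 0 0 0.157;50 0 0 0 0 0 0.157;50 0 0 0 0 0 0.157;50 0 0 0 0 0 0.157;50 0 0 0 0 0 0.157;50 0 0 0 0 0 0.157"

```text
time: 4.3
tool_pos: [0.5488, -0.0459, 0.3067]
tool_rot: [-3.142, -0.0, 1.754]
contact_force: [-0.3, 0.6, 0.2]
opening: 0.0457
grip_force: 0.0
```

```bash
python3 - <<'E'
from fit import *
v=np.load("v.npy")
o=robot.observe(); print(o["time"],o["tool_pos"],o["tool_rot"],o["opening"],o["qpos"])
q=robot.read_camera("side"); p=robot.read_camera("top"); pickle.dump((p,q),open("pq2.pkl","wb"))
b=cv2.resize(q["img"][150:260,175:335],None,fx=5,fy=5,interpolation=cv2.INTER_CUBIC)
cv2.imwrite("pics/side2c.png",b[...,::-1])
for c in(q,p):
  for t in("nut_grip","wingnut","pointer_tip","handle"):
    print(t,[(np.round(d["centre"],3).tolist(),round(d["score"],2)) for d in robot.search_frame(t,c)[:2]])
E
```

```text
4.3 [ 0.54881332 -0.04593703  0.30666734] [-3.14156810e+00 -1.13455469e-04  1.75362980e+00] 0.04571230133849852 [-2.22736134e-01  3.43282994e-01  1.30252586e+00  9.48287530e-05
  1.49585113e+00 -4.05576712e-01]
nut_grip [([0.548, -0.032, 0.114], 0.5)]
wingnut [([0.441, 0.106, 0.009], 0.72), ([0.545, -0.035, 0.108], 0.43)]
pointer_tip [([0.557, 0.065, 0.092], 0.66), ([0.659, 0.134, 0.123], 0.55)]
handle [([0.556, 0.064, 0.09], 0.79)]
nut_grip [([0.554, -0.015, 0.096], 0.46), ([0.588, 0.104, 0.091], 0.26)]
wingnut [([0.581, 0.08, 0.091], 0.55), ([0.55, -0.01, 0.098], 0.48)]
pointer_tip []
handle [([0.583, 0.082, 0.09], 0.59)]
```

View pics/side2c.png

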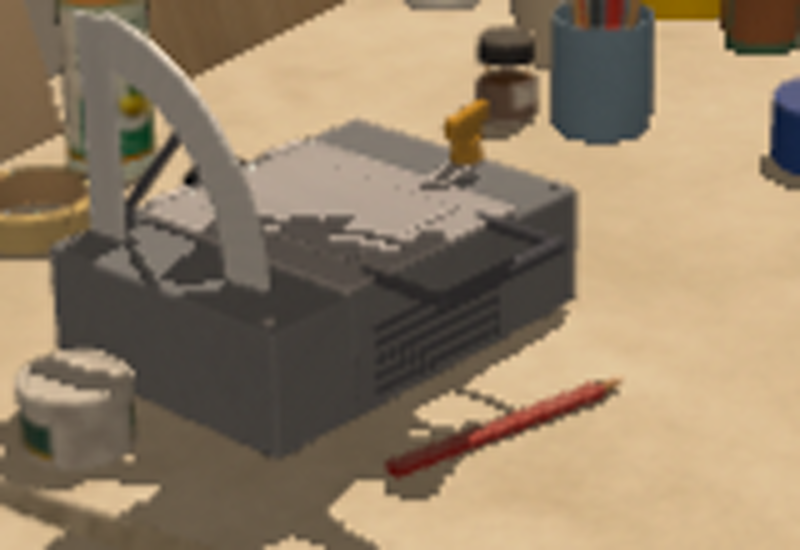

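The gripper is clear: the blade is at (466,130), the handle bar runs (437,297)–(562,242), and the pointer line runs (130,208)–(178,137). I'll refine the fit from both views.

```bash
cat >> fit.py <<'E'
S2=lambda x,y:[(x+.5)/5-.5+175,(y+.5)/5-.5+150]
obs2=obs[:7]+[(q,S2(*u),X) for u,X in [((272,322),[-95,135,85]),((276,457),[-95,135,0]),((55,248),[95,135,85]),((577,188),[-95,-135,85]),((437,299),[-145,47,89]),((560,242),[-145,-47,89])]]
E
python3 - <<'E'
from fit import *
# allow 2mm-scale calibration error: per-camera pixel shift
def f(w):
    v=w[:3]; r=[]
    for c,u,X in obs2: r.append(proj(c,W(v,X))-u+(w[3:5] if c is p else w[5:7]))
    return np.r_[np.ravel(r),w[3:]*1.0]
r=least_squares(f,[.6,.05,-.17,0,0,0,0],loss="soft_l1"); w=r.x;v=w[:3];print(np.round(w,4))
print(np.round(f(w)[:-4].reshape(-1,2),1)); np.save("w.npy",w)
print("nut",W(v,[-30,-103,121]),"handle",W(v,[-145,0,89]),"hinge",W(v,[80,0,89]))
# blade from pixels: triangulate centre
bt=np.array(T(408,326)); bs=np.array(S2(466,120))
g=least_squares(lambda X:np.r_[proj(p,X)+w[3:5]-bt,proj(q,X)+w[5:7]-bs],[.55,-.04,.12]);print("blade top tri",g.x,g.fun)
# handle tri
ht=(np.array(T(139,463))+T(293,491))/2;hs=(np.array(S2(437,299))+S2(560,242))/2
g=least_squares(lambda X:np.r_[proj(p,X)+w[3:5]-ht,proj(q,X)+w[5:7]-hs],[.45,.07,.09]);print("handle tri",g.x,g.fun)
A,B=np.array(S2(130,208)),np.array(S2(178,137))
img=lambda th,r:proj(q,W(v,[80-r*np.cos(th),90,89+r*np.sin(th)]))+w[5:7]
for th in np.arange(.6,1.06,.05):
    a,b=img(th,0),img(th,125); n=(b-a)/np.linalg.norm(b-a); d=lambda P:(n[0]*(P-a)[1]-n[1]*(P-a)[0])
    print(round(th,2),round(d(A),2),round(d(B),2),"slope",np.arctan2(*(b-a)[::-1]), (a-[175,150])*5,(b-[175,150])*5)
print(np.arctan2(*(B-A)[::-1]))
m=robot.trace
E
```

```text
[ 0.6006  0.049  -0.1693 -0.2075  0.5339 -0.2162 -0.2923]
[[ 1.3 -0.6]
 [ 1.1  0.8]
 [-1.7 -0.2]
 [-0.3 -0.2]
 [-0.3  0.4]
 [ 1.9 -0.2]
 [-1.3 -0.4]
 [ 0.1  2.1]
 [ 0.5  2.3]
 [-1.7 -1.5]
 [ 0.4 -0.9]
 [ 2.2 -0.3]
 [-1.3  0.3]]
nut [ 0.55370344 -0.04743052  0.121     ] handle [0.45770799 0.07347801 0.089     ] hinge [0.67948938 0.03555681 0.089     ]
blade top tri [ 0.55256249 -0.04611805  0.12163884] [-0.02832576 -0.05665853  0.07272956  0.00981232]
handle tri [0.45788574 0.07472592 0.08884058] [-0.17248845 -0.35759445  0.4113475   0.04878094]
0.6 -0.61 -7.9 slope -0.5368924896470684 [117.91192862 215.55939318] [231.48079721 147.96168359]
0.65 -0.39 -6.37 slope -0.6194707598555937 [117.91192862 215.55939318] [226.53570777 138.09865391]
0.7 -0.16 -4.84 slope -0.7001468082952365 [117.91192862 215.55939318] [221.3029936  128.44835013]
0.75 0.06 -3.32 slope -0.778366452117419 [117.91192862 215.55939318] [215.79875197 119.03960353]
0.8 0.26 -1.83 slope -0.853703686433753 [117.91192862 215.55939318] [210.03999666 109.90032091]
0.85 0.46 -0.4 slope -0.9258651522844108 [117.91192862 215.55939318] [204.04457705 101.05736476]
0.9 0.65 0.97 slope -0.99468260553606 [117.91192862 215.55939318] [197.83109295  92.53644091]
0.95 0.83 2.26 slope -1.0600972047415111 [117.91192862 215.55939318] [191.41880572  84.36199438]
1.0 0.99 3.48 slope -1.1221395938229193 [117.91192862 215.55939318] [184.82754662  76.55711422]
1.05 1.14 4.62 slope -1.180909091805986 [117.91192862 215.55939318] [178.07762308  69.14344807]
-0.9763213217200335
```

Request:
apply_moves:
  motion: "45 0 0 0 0 0 0.154;45 -0.1 0.4 4.5 0 0 0;45 0 0 4.5 0 0 0;45 0 0 4.5 0 0 0;45 0 0 4.5 0 0 0;45 0 0 2.3 0 0 0;45 0 0 0 0 0 0;0 0 0 0 0 0 0;0 0 0 0 0 0 0;0 0 0 0 0 0 0;0 0 0 0 0 0 0"
  force: 30

```text
time: 6.18
tool_pos: [0.5515, -0.0469, 0.1046]
tool_rot: [-3.139, 0.0, 1.605]
contact_force: [-6.2, -1.2, 7.4]
opening: 0.0151
grip_force: 30.0
```

```bash
python3 - <<'E'
from h import *
o=robot.observe(); print(o["time"],o["opening"],o["torque"],o["contact_force"])
p=robot.read_camera("top");q=robot.read_camera("side")
a=cv2.resize(p["img"][165:235,230:310],None,fx=5,fy=5,interpolation=cv2.INTER_CUBIC)
b=cv2.resize(q["img"][145:215,240:320],None,fx=5,fy=5,interpolation=cv2.INTER_CUBIC)
cv2.imwrite("pics/grip.png",np.hstack([a,b])[...,::-1])
print(robot.observe()["opening"])
E
```

```text
6.175 0.015120086290293634 [-0.24311109  1.31033049  0.04020174] [-6.15192806 -1.20663808  7.37521936]
0.015682849455756757
```

View pics/grip.png

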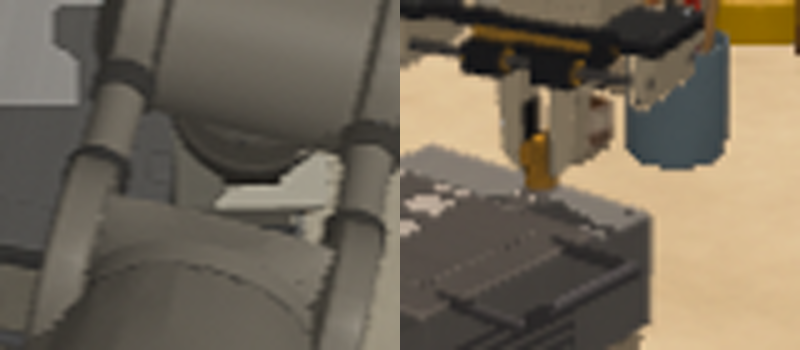

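The blade sits between the fingers, but the opening is 15 mm rather than 9, and there is a side load. I'll open, shift 2 mm toward the robot, rise 3 mm and grip again.

Request:
apply_moves:
  motion: "40 0 0 0 0 0 0;40 0 0 0 0 0 0;40 0 -0.2 -0.3 0 0 0;0 0 0 0 0 0 0;0 0 0 0 0 0 0;0 0 0 0 0 0 0;0 0 0 0 0 0 0"
  force: 20

```text
time: 7.15
tool_pos: [0.5512, -0.0468, 0.1067]
tool_rot: [3.141, -0.0, 1.605]
contact_force: [2.1, -0.2, -1.9]
opening: 0.0152
grip_force: 19.4
```

Request:
apply_moves:
  motion: "0 0 0 0 0 0 -0.1;0 0 0 0 0 0 -0.1;0 0 0 0 0 0 -0.1;0 0 0 0 0 0 0"
  force: 25

```text
time: 7.65
tool_pos: [0.5523, -0.0467, 0.1067]
tool_rot: [3.138, 0.001, 1.906]
contact_force: [6.6, 0.3, -3.7]
opening: 0.0143
grip_force: 24.0
```

```bash
python3 -c "
from h import *
o=robot.observe();print(o['torque'],o['opening'],o['tool_pos'])"
```

```text
[ 0.2103854  -0.98328161 -0.09702291] 0.014262078416596538 [ 0.55234345 -0.04666469  0.10673698]
```

Request:
apply_moves:
  motion: "0 -0.07 0.19 0 0 0 -0.06;0 0 0 0 0 0 -0.12;0 0 0 0 0 0 -0.12;0 0 0 0 0 0 -0.12;0 0 0 0 0 0 -0.12;0 0 0 0 0 0 0"

```text
time: 8.4
tool_pos: [0.5542, -0.0455, 0.1067]
tool_rot: [3.138, 0.001, 2.446]
contact_force: [4.6, 7.0, -3.3]
opening: 0.015
grip_force: 24.1
```

```bash
python3 -c "
from h import *
o=robot.observe();print(o['torque'],o['opening'],o['tool_pos'])"
```

```text
[ 1.02711024 -1.05529234 -0.14660376] 0.014960053392578995 [ 0.5541669  -0.04549893  0.10671991]
```

Request:
apply_moves:
  motion: "0 0.02 0.18 0 0 0 -0.1;0 0 0 0 0 0 -0.12;0 0 0 0 0 0 -0.12;0 0 0 0 0 0 -0.12;0 0 0 0 0 0 -0.08;0 0 0 0 0 0 0"

```text
time: 9.15
tool_pos: [0.5551, -0.0435, 0.1067]
tool_rot: [3.138, 0.002, 2.985]
contact_force: [5.4, 8.0, -2.8]
opening: 0.0149
grip_force: 24.2
```

```bash
python3 -c "
from h import *
o=robot.observe();print(o['torque'],o['opening'],o['tool_pos'])"
```

```text
[ 1.4287977  -1.0114468  -0.08897131] 0.014899351667592006 [ 0.55512203 -0.04352554  0.10673233]
```

Request:
apply_moves:
  motion: "0 0 0.1 0 0 0 -0.08;0 0 0 0 0 0 -0.06;0 0 0 0 0 0 0"

```text
time: 9.52
tool_pos: [0.5553, -0.0429, 0.1068]
tool_rot: [3.139, 0.003, 3.125]
contact_force: [5.4, 7.3, -2.2]
opening: 0.0144
grip_force: 24.2
```

```bash
python3 -c "
from h import *
o=robot.observe();print(o['torque'],o['opening'],o['tool_pos'],o['qpos'])"
```

```text
[ 1.18394706 -0.93967488 -0.21115636] 0.01442772492821957 [ 0.55525469 -0.04290266  0.10681148] [-0.21644945  0.51907541  1.59997681  0.00349207  1.0204373  -1.77225738]
```

Request:
apply_moves:
  motion: "0 0 0 0 0 0 -0.06;0 0 0 0 0 0 -0.04;0 0 0 0 0 0 0"

```text
time: 9.9
tool_pos: [0.555, -0.0425, 0.1069]
tool_rot: [3.139, 0.002, -3.059]
contact_force: [4.2, 7.4, -0.0]
opening: 0.0151
grip_force: 24.4
```

```bash
python3 -c "
from h import *
o=robot.observe();print(o['torque'],o['opening'],o['tool_pos'],o['tool_rot'])"
```

```text
[ 1.47987449 -0.69621317 -0.27068098] 0.015063753399675334 [ 0.55501285 -0.04254335  0.10692854] [ 3.13873440e+00  2.48327555e-03 -3.05872190e+00]
```

Request:
apply_moves:
  motion: "40 0 0 0 0 0 0;40 0 0 0 0 0 0;40 0 0 -4.5 0 0 0;40 0 0 -5 0 0 0;40 0 0 -5 0 0 0;40 0 0 -4.5 0 0 0;40 2.2 3.1 0 0 0 0.15;40 0 0 0 0 0 0.165;40 0 0 0 0 0 0.165"

```text
time: 11.02
tool_pos: [0.529, -0.0153, 0.2969]
tool_rot: [-3.141, -0.0, 2.74]
contact_force: [-0.0, 0.4, 0.2]
opening: 0.0367
grip_force: 0.0
```

```bash
python3 - <<'E'
from fit import *
o=robot.observe(); print(o["time"],o["tool_pos"],o["tool_rot"])
q=robot.read_camera("side")
b=cv2.resize(q["img"][150:250,180:310],None,fx=6,fy=6,interpolation=cv2.INTER_CUBIC)
cv2.imwrite("pics/side3c.png",b[...,::-1])
E
```

```text
11.025 [ 0.52901857 -0.01531973  0.2969081 ] [-3.14117024e+00 -4.37470915e-05  2.73959066e+00]
```

View pics/side3c.png

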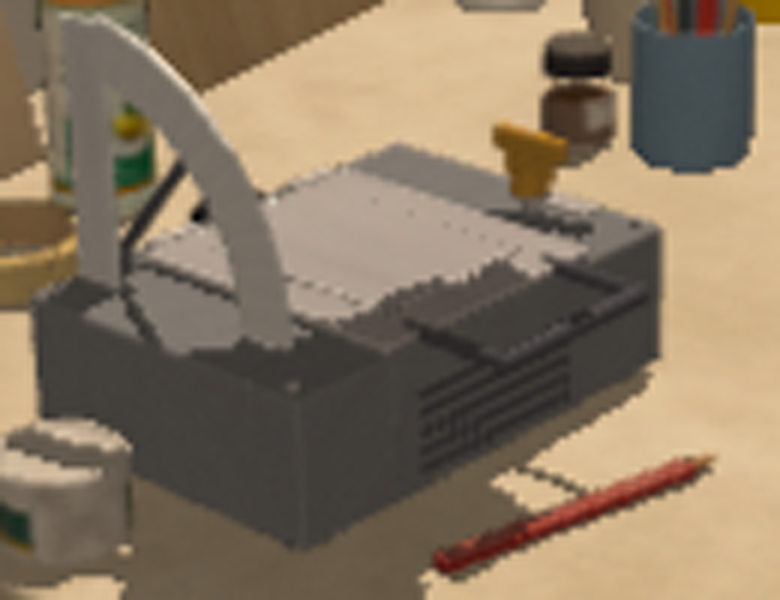

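The blade now lies along the housing's x and the strap is clear of the hatch. Next is the handle.

Request:
apply_moves:
  motion: "35 0 0 0 0 0 0.1675;35 0 0 0 0 0 0.1675;35 0 0 0 0 0 0.1675;35 0 0 0 0 0 0.1675;35 0 0 0 0 0 0.1675;35 0 0 0 0 0 0.1675;35 0 0 0 0 0 0.1675;35 0 0 0 0 0 0.1675;35 3.8 -4.26 0 0 0 0;35 3.8 -4.26 0 0 0 0;35 0 0 4.5 0 0 0;35 0 0 4.5 0 0 0;35 0 0 4.5 0 0 0;35 0 0 4.5 0 0 0;35 0 0 3 0 0 0;35 0 0 1.7 0 0 0;35 0 0 0 0 0 0"

```text
time: 13.2
tool_pos: [0.4571, 0.0734, 0.0687]
tool_rot: [-3.138, 0.001, 1.407]
contact_force: [-0.3, 0.3, -0.0]
opening: 0.032
grip_force: 0.0
```

Request:
apply_moves:
  motion: "0 0 0 0 0 0 0;0 0 0 0 0 0 0;0 0 0 0 0 0 0;0 0 0 0 0 0 0;0 0 0 0 0 0 0"
  force: 30

```text
time: 13.82
tool_pos: [0.4544, 0.0742, 0.07]
tool_rot: [-3.134, 0.001, 1.405]
contact_force: [-11.0, 2.0, 10.2]
opening: 0.009
grip_force: 30.0
```

Request:
apply_moves:
  motion: "0 0 -0.4 0 0 0 0;0 0 0.07 -1.8 0 0 0;0 0 0.21 -1.79 0 0 0;0 0 0.36 -1.76 0 0 0;0 0 0.5 -1.73 0 0 0;0 0 0 0 0 0 0"

```text
time: 14.58
tool_pos: [0.4653, 0.0724, 0.1414]
tool_rot: [3.141, -0.0, 1.405]
contact_force: [-2.7, 0.0, -1.5]
opening: 0.0088
grip_force: 30.0
```

Request:
apply_moves:
  motion: "0 0 0.63 -1.69 0 0 0;0 0 0.77 -1.63 0 0 0;0 0 0.89 -1.56 0 0 0;0 0 1.02 -1.49 0 0 0;0 0 1.13 -1.4 0 0 0;0 0 1.24 -1.3 0 0 0;0 0 0.67 -0.61 0 0 0;0 0 0 0 0 0 0"

```text
time: 15.58
tool_pos: [0.5257, 0.0622, 0.2386]
tool_rot: [-3.138, 0.001, 1.405]
contact_force: [-15.8, 1.3, 13.8]
opening: 0.0087
grip_force: 30.0
```

```bash
python3 - <<'E'
from fit import *
o=robot.observe(); print(o["time"],o["tool_pos"],o["tool_rot"])
print("theta",np.arcsin((o["tool_pos"][2]-.070)/.225))
q=robot.read_camera("side");p=robot.read_camera("top"); pickle.dump((p,q),open("pq3.pkl","wb"))
b=cv2.resize(q["img"][135:225,175:285],None,fx=6.5,fy=6.5,interpolation=cv2.INTER_CUBIC)
cv2.imwrite("pics/side4c.png",b[...,::-1])
E
```

```text
15.575 [0.52567876 0.06217473 0.23856034] [-3.13753266e+00  5.15728392e-04  1.40525965e+00]
theta 0.8467885869152164
```

View pics/side4c.png

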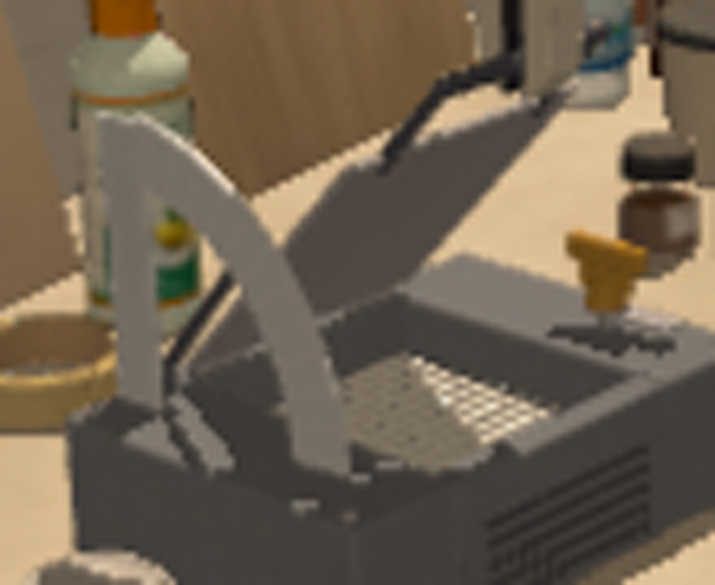

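Seen now: hatch open, left edge from (185,375) to (375,160), pointer (170,368)–(232,272), nut turned. The hatch is close to the pointer angle. I'll measure the two lines sub-pixel.

```bash
cat > ang.py <<'E'
from fit import *
w=np.load("w.npy");v=w[:3]
def und(pts,c):
    # undistorted pixel coordinates
    f=K(c); k=np.array([[f,0,c["cx"]],[0,f,c["cy"]],[0,0,1]]); return cv2.undistortPoints(np.float64(pts)[:,None],k,np.array([c["k1"],0,0,0.]))[:,0]
def fitang(img,c,a0,r,y,n,dark,half=5):
    # search across the predicted line for edge/dark-line position, refit angle (iterated)
    g=cv2.cvtColor(img,cv2.COLOR_RGB2GRAY).astype(np.float32); th=a0
    P=lambda th,r:W(v,np.stack([80-r*np.cos(th)+n*np.sin(th),np.full_like(r,y),89+r*np.sin(th)+n*np.cos(th)],-1))
    for it in range(4):
        A=proj(c,P(th,r))+w[5:7]; t=np.gradient(A,axis=0);t/=np.linalg.norm(t,axis=1)[:,None]; N=np.stack([-t[:,1],t[:,0]],1)
        s=np.arange(-half,half+.01,.1); M=A[:,None]+s[None,:,None]*N[:,None]
        L=cv2.remap(g,M[...,0].astype(np.float32),M[...,1].astype(np.float32),cv2.INTER_CUBIC)
        if dark:
            wt=np.clip(np.median(L,1)[:,None]-L,0,None)**2; off=(wt*s).sum(1)/wt.sum(1)
        else:
            off=s[np.abs(np.gradient(cv2.GaussianBlur(L,(9,1),0),axis=1)).argmax(1)]
        obs=A+off[:,None]*N
        # angle + lateral shift free
        def res(z): 
            B=proj(c,P(z[0],r))+w[5:7]+z[1]*N; return ((obs-B)*N).sum(1)
        R=least_squares(res,[th,0],loss="soft_l1",f_scale=.3); th=R.x[0]; half=max(2.5,half-1)
    return th,R.x[1],np.round(R.fun,1)
E
python3 - <<'E'
from ang import *
for n in("pq2.pkl","pq3.pkl"):
    p,q=pickle.load(open(n,"rb"))
    for a0 in (.85,.92): print("pointer",fitang(q["img"],q,a0,np.arange(25,90,5.),90,0,True,4))
for a0 in(.85,.8):
  print("hatch hi",fitang(q["img"],q,a0,np.arange(110,170,5.),75,2.5,False,4))
  print("hatch all",fitang(q["img"],q,a0,np.r_[np.arange(15,50,5.),np.arange(105,170,5.)],75,2.5,False,4))
E
```

```text
pointer (np.float64(0.8677885665441043), np.float64(-0.15523516010485156), array([ 0.1,  0.1, -0. , -0.1, -0.1, -0.1, -0.1, -0. , -0. ,  0. ,  0.1,
        0.1, -0. ]))
pointer (np.float64(0.8679107277798315), np.float64(-0.15384257500656992), array([ 0.1,  0.1, -0. , -0.1, -0.1, -0.1, -0.1, -0. , -0. ,  0. ,  0.1,
        0.1, -0.1]))
pointer (np.float64(0.8685677427666832), np.float64(-0.14055413764595892), array([ 0.2,  0.1, -0. , -0.1, -0.1, -0.1, -0.1, -0. , -0. ,  0. ,  0.1,
        0.1, -0. ]))
pointer (np.float64(0.8700844730072701), np.float64(-0.12249192875900493), array([ 0.2,  0.1, -0. , -0.1, -0.1, -0.1, -0.1, -0. , -0. ,  0.1,  0.1,
        0.1, -0.1]))
hatch hi (np.float64(0.6782238463175024), np.float64(-10.342791883456938), array([ 1. ,  0.5,  4.1, -0.7, -1. , -1.3, -0.8, -0.8, -0.2,  0.5,  0.4,
        0.7]))
hatch all (np.float64(0.7950291228161122), np.float64(-0.8412004343702223), array([ 0.2,  0. ,  0. , -0.1, -0.2, -0.3, -0.6,  2.1,  0.3,  0.2,  0. ,
        0.1,  0.2,  0.1, -0. , -0.1, -0. , -0.1, -0.2, -0.3]))
hatch hi (np.float64(0.8249019909422058), np.float64(0.45438505334762824), array([ 0.1,  0.1, -0.2, -0.1,  0. ,  0.1, -0.1, -0.1, -0. ,  0.1,  0.2,
       -0.1]))
hatch all (np.float64(0.7942961996417104), np.float64(-0.8763436174485258), array([ 0.3,  0.1, -0. , -0.1, -0.1, -0.2, -0.5,  2.2,  0.4,  0.3,  0. ,
        0.1,  0.1, -0.1, -0.1, -0.1,  0. , -0.1, -0.3, -0.4]))
```

Request:
apply_moves:
  motion: "0 0 0.15 -0.35 0 0 0;0 0 0.25 -0.25 0 0 0;0 0 0.22 -0.22 0 0 0;0 0 0 0 0 0 0;0 0 0 0 0 0 0"
  force: 35

```text
time: 16.3
tool_pos: [0.5329, 0.0609, 0.2453]
tool_rot: [-3.139, 0.0, 1.405]
contact_force: [-6.0, -0.0, 3.6]
opening: 0.0088
grip_force: 35.0
```

```bash
cat > look.py <<'E'
from ang import *
o=robot.observe(); print(o["time"],o["tool_pos"],o["contact_force"],o["qvel"].round(4).max())
q=robot.read_camera("side");p=robot.read_camera("top"); pickle.dump((p,q),open("pq4.pkl","wb"))
print("pointer",fitang(q["img"],q,.87,np.arange(25,90,5.),90,0,True,4)[:2])
for a0 in(.8,.83,.86):
  print("hi",fitang(q["img"],q,a0,np.arange(115,170,5.),75,2.5,False,4))
  print("all",fitang(q["img"],q,a0,np.r_[np.arange(15,45,5.),np.arange(115,170,5.)],75,2.5,False,4)[:2])
b=cv2.resize(q["img"][135:225,175:285],None,fx=6.5,fy=6.5,interpolation=cv2.INTER_CUBIC)
for th in (.80,.868):
  P=lambda r:tuple(int(x) for x in ((proj(q,W(v,[80-r*np.cos(th)+2.5*np.sin(th),75,89+r*np.sin(th)+2.5*np.cos(th)]))+w[5:7]-[175,135]+.5)*6.5))
  cv2.line(b,P(0),P(175),(255,0,0) if th>.85 else (0,255,0),1)
cv2.imwrite("pics/look%d.png"%(o["time"]*100),b[...,::-1])
E
python3 look.py; ls pics
```

```text
16.3 [0.53294545 0.06089823 0.24527984] [-6.02725152 -0.01780146  3.55834168] 0.0011
pointer (np.float64(0.8717662830108647), np.float64(-0.045174067698067026))
hi (np.float64(0.8871451100202667), np.float64(1.0876632430737307), array([ 0. , -0.2,  0. ,  0.1,  0.3,  0.2, -2.6, -1.8,  0.4,  0.4, -0.3]))
all (np.float64(0.8436890169095002), np.float64(-0.682027511393957))
hi (np.float64(0.8924874668215158), np.float64(1.254330668739551), array([ 0.1, -0. ,  0.1,  0.2, -3.6,  0.2, -2.6, -1.7,  0.5,  0.5, -0.1]))
all (np.float64(0.8437551962767925), np.float64(-0.677067982659381))
hi (np.float64(0.7502095253985097), np.float64(3.4585690817391685), array([-3.1,  1.2,  1.1, -0.2, -1.9,  0.2,  1. , -0.1, -0.8, -0.3,  1.8]))
all (np.float64(0.8440095086204753), np.float64(-0.6831349333831449))
grip.png
look1630.png
side0.png
side2c.png
side3c.png
side4c.png
sidec.png
top0.png
topc.png
```

View pics/look1630.png

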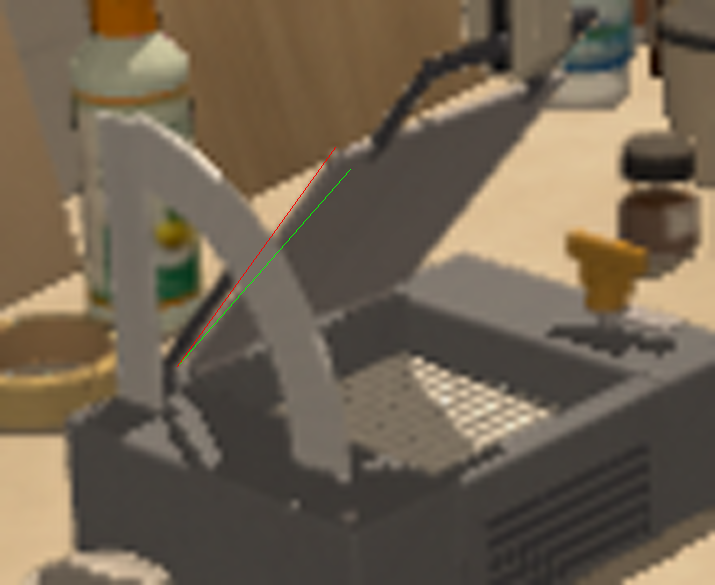

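```bash
python3 - <<'E'
from ang import *
for n in("pq3.pkl","pq4.pkl"):
    p,q=pickle.load(open(n,"rb")); g=cv2.GaussianBlur(q["img"],(0,0),.01+.5).astype(np.float32)
    th0=.825 if n=="pq3.pkl" else .868
    P=lambda th,r,y:W(v,[80-r*np.cos(th)+2.5*np.sin(th),y,89+r*np.sin(th)+2.5*np.cos(th)])
    def edge(rs,ys,half=2.5):
        out=[]
        for r,y in zip(rs,ys):
            a=proj(q,P(th0,r,y))+w[5:7]; b=proj(q,P(th0+.01,r,y))+w[5:7]; d=(b-a); L=np.linalg.norm(d); d/=L
            s=np.arange(-half,half,.05); M=(a+s[:,None]*d).astype(np.float32)
            l=np.stack([cv2.remap(g[...,k].copy(),M[:,:1],M[:,1:],cv2.INTER_LINEAR)[:,0] for k in range(3)],1).sum(1)
            gr=np.gradient(l); i=gr.argmax(); out.append((th0+s[i]/L*.01))
        return np.round(out,3)
    r=np.arange(90,172,6.); print(n,"side edge",dict(zip(r,edge(r,0*r+75))))
    y=np.arange(65,-30,-10.); print("front",dict(zip(y,edge(0*y+175,y))))
    r=np.arange(10,50,5.);print("low",edge(r,0*r+75))
E
```

```text
pq3.pkl side edge {np.float64(90.0): np.float64(0.798), np.float64(96.0): np.float64(0.803), np.float64(102.0): np.float64(0.832), np.float64(108.0): np.float64(0.803), np.float64(114.0): np.float64(0.816), np.float64(120.0): np.float64(0.82), np.float64(126.0): np.float64(0.813), np.float64(132.0): np.float64(0.816), np.float64(138.0): np.float64(0.815), np.float64(144.0): np.float64(0.814), np.float64(150.0): np.float64(0.812), np.float64(156.0): np.float64(0.812), np.float64(162.0): np.float64(0.812), np.float64(168.0): np.float64(0.818)}
front {np.float64(65.0): np.float64(0.794), np.float64(55.0): np.float64(0.816), np.float64(45.0): np.float64(0.835), np.float64(35.0): np.float64(0.857), np.float64(25.0): np.float64(0.799), np.float64(15.0): np.float64(0.783), np.float64(5.0): np.float64(0.782), np.float64(-5.0): np.float64(0.802), np.float64(-15.0): np.float64(0.789), np.float64(-25.0): np.float64(0.794)}
low [1.49  0.643 0.706 0.667 0.689 0.762 0.751 0.766]
pq4.pkl side edge {np.float64(90.0): np.float64(0.802), np.float64(96.0): np.float64(0.789), np.float64(102.0): np.float
[... 157 characters left out ...]
86), np.float64(132.0): np.float64(0.857), np.float64(138.0): np.float64(0.854), np.float64(144.0): np.float64(0.858), np.float64(150.0): np.float64(0.854), np.float64(156.0): np.float64(0.849), np.float64(162.0): np.float64(0.863), np.float64(168.0): np.float64(0.84)}
front {np.float64(65.0): np.float64(0.833), np.float64(55.0): np.float64(0.853), np.float64(45.0): np.float64(0.876), np.float64(35.0): np.float64(0.902), np.float64(25.0): np.float64(0.838), np.float64(15.0): np.float64(0.838), np.float64(5.0): np.float64(0.84), np.float64(-5.0): np.float64(0.845), np.float64(-15.0): np.float64(0.844), np.float64(-25.0): np.float64(0.834)}
low [1.626 1.399 1.254 1.162 1.122 1.071 1.057 1.039]
```

Request:
apply_moves:
  motion: "0 0 0.1 -0.1 0 0 0;0 0 0.05 -0.08 0 0 0;0 0 0 0 0 0 0;0 0 0 0 0 0 0;0 0 0 0 0 0 0"
  force: 40

```text
time: 17.02
tool_pos: [0.5351, 0.0605, 0.2472]
tool_rot: [-3.141, 0.0, 1.405]
contact_force: [-5.4, -1.2, 2.6]
opening: 0.0087
grip_force: 40.0
```

```bash
python3 look.py | head -3; python3 - <<'E'
from h import *
import pickle; p,q=pickle.load(open("pq4.pkl","rb"))
im=np.hstack([cv2.resize(p["img"][110:270,150:330],None,fx=2.2,fy=2.2),cv2.resize(q["img"][130:290,170:350],None,fx=2.2,fy=2.2)])
cv2.imwrite("pics/final.png",im[...,::-1])
E
```

```text
17.025 [0.53511537 0.0605404  0.24722048] [-5.42387174 -1.18094884  2.59314234] 0.0012
pointer (np.float64(0.8716702870487947), np.float64(-0.021987579941235402))
hi (np.float64(0.8473118229959256), np.float64(-0.862342763115631), array([-0. ,  0.2,  0.3, -0. , -0.1,  0. , -0.4, -0.4, -0.4,  0.2,  0.5]))
```

View pics/final.png

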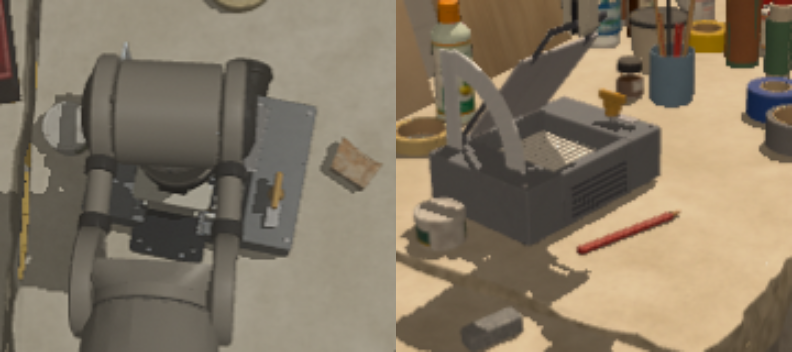

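The final picture shows the hatch held in line with the pointer, the nut and strap pointing to the robot, and the bystanders visible in this view unmoved.

```bash
python3 -c "
from cell import robot
print(robot.hand_in())"
```

```text
the job is handed in; nothing more can be done
None
```

I turned the wing nut anticlockwise until it resisted like its stop, and the strap is clear. The hatch is held still by its handle at about 0.87 rad (pointer 0.87, estimates within about 0.02), the pointer reads as it did before, and I handed the job in at about 17 s; no verdict was returned.

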